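# Close up the row of plaster tiles on the drying board

### The arm

A 7-joint arm with a two-finger parallel gripper is mounted at the origin on the work surface. World frame = base frame: x ahead of the robot, y to its left, z up, the work surface at z = 0. Lengths are in m, angles in rad, forces in N, time in s.
With the tool pointing down it reaches from about 0.425 to 0.875 m from the base axis. Payload 8.4 kg.
Tool frame: the origin (TCP) lies midway between the tips of the shut fingers; the grasp point (between the pads) lies robot.grasp_offset behind it (robot.grasp_offset is the distance from the TCP to the grasp point, in m); z points along the fingers, y is the line along which they close (so a half turn about z gives the same grasp; the last joint's range is limited). The gripper opens to 87 mm and grips with 3 to 60 N. Pads are 19 mm wide; open, the fingers measure 117 mm over their backs; the gripper's body (75 mm by 190 mm) begins 51 mm behind the grasp point.
Start: joints at [-1.296, 0.333, 0.04, 1.465, -0.013, 1.343, -0.059], TCP at [0.237, 0.605, 0.223] pointing down, gripper open.
Joint ranges: [-2.58, 2.58], [-0.38, 2.09], [-1.3, 1.39], [0.25, 2.4], [-1.5, 4.64], [0.08, 2.09], [-2.65, 2.65]. Speed limits (rad/s): [2.22, 2.22, 2.79, 2.79, 3.14, 3.14, 3.14].

### API

Orientations are given as [roll, pitch, yaw] about the fixed x, y, z axes, in that order (R = Rz(yaw) Ry(pitch) Rx(roll)).
In Python, from rig import robot gives the robot as it stands. The module is installed in compiled form; this text tells all that it offers.
- The arm moves only by the tool step_arm, never from a script. Its argument "targets" is a list that holds one entry, the list of rows, each a list of 7 numbers: the turn, a rotation vector about the tool's x, y, z in degrees, then the shift along the tool's x, y, z in mm, then the finger opening in mm, from 0 to 87. In form: [[[rx, ry, rz, dx, dy, dz, gripper], ...]]. A call has 1 to 5 rows; each row is the pose to reach, as a shift and turn from the pose commanded when the call began, along the tool's axes at that moment; what a row does not reach only later rows make up. A row lasts 1/8 s, in which the tool goes at most 62.5 mm and 10.7 degrees, less where a joint would pass 70% of its speed; a pose out of reach is approached as far as the arm can. A call with a gripper value outside its range is refused whole. The fingers move at their own pace and stop on an object; "grip_force" is the grip in N (left out, the last holds). Time passes only in rows, so rows that repeat a pose let the fingers close. It gives the time, the measured TCP pose, the force, the opening and the grip force at its end, in the units of the state.
- robot.state(): the state, without advancing time (a new reading comes with each control period).
- robot.read_camera(name): name is "scene" or "side" or "wrist"; returns a dict with "img" (384x512x3 uint8, red, green, blue), "range_z" (384x512 float32, m along the optical axis (not along the pixel's ray), 0 where there is no reading), "K" (3x3 intrinsics, pixels), "rvec" (rotation vector, rad) and "tvec" (3), from world to camera coordinates, as OpenCV has them; the wrist camera has in their place "mount" (4x4, takes a point from camera to tool coordinates, whose origin is the TCP and whose axes are the flange's). Camera axes: x right, y down, z forward; pixel columns grow to the right and rows downward; lengths in m; the calibration is good to about 2 mm. A picture is of the moment at which its call begins: read the wrist's pose just before it.
- robot.job_done(): hands the job in; it is judged then, once.
Trained networks look in a picture, given as the dict that the camera call returned (one of the last four; its "shot" number tells which), for a name from the list of things; names that differ only in an ending like _2 or _b are one class to them, and where a whole thing is asked for, a point or a joint stands for the part that bears it (a point fixed in the world has none). Each returns a list of dicts, best first, with "confidence" (0 to 1); they miss things now and then, are a little off and sometimes report something else, mostly with a low value. They report only what shows in the picture. A call takes as long as a camera call. They do not tell look-alikes from the thing itself.
- robot.look_for(label, picture): "centre" ([column, row] as shares, 0 to 1, of the picture: columns of its width, rows of its height, amid what is visible of it).
- robot.silhouettes(label, picture): "mask" (384x512 bool, what is visible of it) and "centre" ([column, row] as shares, 0 to 1, of the picture: columns of its width, rows of its height, amid what is visible of it).
The state is a dict: "time_s": time; "joint_pos": joint angles; "dq": joint speeds; "joint_torque": joint torques, N m; "tool_pos": TCP position; "eef_rot": TCP orientation; "ft_force": force on the tool from outside, world axes, zero at the start; "wrist_torque": the same for the moment, N m; "width": finger opening in m; "grip_force": force on a finger pad.
Only numpy, scipy, OpenCV 4.12 (cv2) and the standard library are available. Lean on these libraries where they do the work, as an engineer would, in place of code of your own. Each camera call takes 0.05 s, during which the arm holds its last target. There are 200 camera calls.

### The job

One plaster relief tile already sits in the left corner of the drying board, against the back ledge and the end stop. Slide the other two loose tiles over the board, without lifting them off it, so that all three stand square in one straight row: each flush against the back ledge, the first still in the corner, and every tile butted against its neighbour with no gap. Leave everything else on the board and the bench where it is.

Things in the scene. Friction and masses are not known exactly. Their poses are not given: they have to be found in the camera images.
- board: Fixed low wooden board, 300 mm deep (x), 500 wide (y), flat top 36 mm above the bench. Origin: centre of underside; x points away from the robot, y left. Dark strips 18 mm high stand on it: a back ledge over the full width, front face at x = +45 mm (18 thick), and a left end stop, inner face at y = +235 mm (x -70 to +45). Top open to the front (x = -150) and right (y = -250) edges.
- row_corner (a point): Inner corner where the front face of the back ledge, the inner face of the left end stop and the top surface of the board meet; axes parallel to the board's. A tile seated in the corner has its centre at x = -50, y = -50 mm from here; the next places in the row follow every 100 mm towards -y (right).
- tile_a: Square white plaster relief tile with an eight-petalled rosette, 100 x 100 mm, 25 mm thick, relief to 30 mm, about 0.33 kg. Origin: centre of its underside; z up, x, y parallel to its sides. Slides with dry friction. Starts in the corner, against ledge and stop (within 1 mm).
- tile_b: Square white plaster relief tile with a four-armed diagonal cross with four dots, 100 x 100 mm, 25 mm thick, relief to 30 mm, about 0.33 kg. Origin: centre of its underside; z up, x, y parallel to its sides. Slides with dry friction. Starts loose, 20 to 50 mm short of the ledge, turned up to 0.25 rad, apart from its neighbours; either loose tile may be the one nearer the corner.
- tile_c: Square white plaster relief tile with a six-spoked wheel, 100 x 100 mm, 25 mm thick, relief to 30 mm, about 0.33 kg. Origin: centre of its underside; z up, x, y parallel to its sides. Slides with dry friction. Starts loose, 20 to 50 mm short of the ledge, turned up to 0.25 rad, apart from its neighbours; either loose tile may be the one nearer the corner.
- baluster_1: Small turned white plaster baluster, 52 mm diameter, 66 mm tall, standing on the board behind the back ledge. Origin: centre of its underside, z up. Bystander.
- baluster_2: Small turned white plaster baluster, 52 mm diameter, 66 mm tall, standing on the board behind the back ledge. Origin: centre of its underside, z up. Bystander.
- baluster_3: Small turned white plaster baluster, 52 mm diameter, 66 mm tall, standing on the board behind the back ledge. Origin: centre of its underside, z up. Bystander.
- bottle: Green glass bottle, 64 mm diameter, 200 mm tall, standing on the bench off the board's far left corner. Origin: centre of its underside. Bystander.
- mug: Blue mug, 80 mm rim diameter, 90 mm tall, standing to the right of the board. Origin: centre of its underside. Bystander.
- mallet: Wooden mallet lying on the bench to the right, head to the outside: head 70 mm diameter, 100 mm long, handle towards its -x, about 270 mm long over all. Origin: on the bench under the handle. Bystander.
- brush: Brush lying on the bench to the left, nearer the robot. Origin: underside, x along its length. Bystander.
Things that resemble listed ones, but are neither listed nor needed, are in the scene too. What is shaped like the tile_b but purple is not meant. Leave any green look-alike of the tile_c alone.

How it is judged:
By the outcome, as a careful person would: the job done as asked, in the order asked, and still so for the second after the job is handed in, with the robot touching nothing.
It also fails if it takes over 51 s, if anything falls off the work surface, if the arm or the gripper's body presses on something with over 40 N, if the wrist force passes 120 N, or if a joint passes its speed limit or range.

## Working session

There is one attempt and no reset: what is moved stays moved. The work goes in short steps, Python scripts to look and compute and a tool call to move; the robot and the scene stay as the last step left them, time stands still between calls to the robot, and variables do not carry over. Pictures are saved under pics/ and viewed, at most 10 in all, crops included, and the job is handed in when it is done.

Besides the shell and the picture viewer there is one more tool, called after ">>>" in YAML: its name, and indented under it one key for each argument. step_arm: Moves the arm, as the interface text tells. Its arguments: {"type":"object","properties":{"targets":{"type":"array","items":{"type":"array","items":{"type":"array","items":{"type":"number"}}}},"grip_force":{"type":"number"}},"required":["targets"]}

```bash
mkdir -p pics; cat > h.py <<'E'
import numpy as np, cv2
from rig import robot
from scipy.spatial.transform import Rotation as R
def world(p):
    K=p["K"];v,u=np.mgrid[:384,:512];z=p["range_z"]
    c=np.stack([(u-K[0,2])/K[0,0]*z,(v-K[1,2])/K[1,1]*z,z],-1)
    return (c-np.ravel(p["tvec"]))@cv2.Rodrigues(np.array(p["rvec"],float))[0]
E
python3 - <<'E'
from h import *
s=robot.state();print({k:np.round(v,3) for k,v in s.items()},robot.grasp_offset)
for n in("scene","side"):
    p=robot.read_camera(n);cv2.imwrite(f"pics/{n}0.png",p["img"][...,::-1])
    W=world(p)
    for d in robot.silhouettes("tile_a",p):
        m=d["mask"]&(p["range_z"]>0);print(n,np.round(d["centre"],3)*[512,384],d["confidence"],m.sum(),np.median(W[m],0).round(3),p["img"][m].mean(0).round())
    p0=cv2.Rodrigues(np.array(p["rvec"],float))[0];print("cam",(-p0.T@np.ravel(p["tvec"])).round(2))
E
```

```text
{'time_s': np.float64(0.0), 'joint_pos': array([-1.296,  0.334,  0.04 ,  1.466, -0.013,  1.343, -0.059]), 'dq': array([-0.002,  0.001, -0.   ,  0.001, -0.001,  0.002, -0.001]), 'joint_torque': array([ 0.0000e+00, -6.5636e+01,  1.3350e+00, -4.0378e+01, -6.0000e-02,
        4.5000e-02,  0.0000e+00]), 'tool_pos': array([0.237, 0.605, 0.222]), 'eef_rot': array([-3.14 ,  0.   ,  2.768]), 'ft_force': array([-0.498,  0.436,  1.171]), 'wrist_torque': array([ 0.043,  0.015, -0.011]), 'grip_force': np.float64(0.0), 'width': np.float64(0.087)} 0.0187
scene [310.272 204.288] 0.91 1035 [0.585 0.133 0.061] [153. 151. 144.]
scene [256.512 152.064] 0.82 799 [ 0.363 -0.019  0.025] [40. 87. 50.]
scene [196.608 210.432] 0.64 1128 [ 0.594 -0.205  0.061] [149. 148. 140.]
scene [261.12  196.992] 0.6 1038 [ 0.562 -0.009  0.061] [151. 149. 142.]
cam [ 1.19 -0.05  1.05]
side [210.432 221.952] 0.85 1056 [ 0.343 -0.026  0.025] [27. 82. 38.]
side [306.688 205.824] 0.79 1043 [ 0.575 -0.211  0.061] [157. 155. 141.]
side [238.08  150.528] 0.72 770 [0.569 0.127 0.06 ] [149. 147. 134.]
side [242.688 265.728] 0.7 1255 [ 0.311 -0.21   0.025] [ 77.  38. 108.]
side [254.976 177.024] 0.62 901 [ 0.543 -0.018  0.061] [152. 149. 135.]
cam [-0.09 -0.72  1.04]
```

```bash
python3 - <<'E'
import cv2,numpy as np
a=cv2.imread("pics/scene0.png");b=cv2.imread("pics/side0.png")
cv2.imwrite("pics/both.png",np.vstack([cv2.resize(a[100:290,110:410],(750,300*475//475)) if 0 else cv2.resize(a[110:290,130:400],(450,300)),cv2.resize(b[110:290,130:400],(450,300))]))
E
cat >> h.py <<'E'
def tiles():
    out=[]
    for n in("scene","side"):
        p=robot.read_camera(n);W=world(p)
        for d in robot.silhouettes("tile_a",p):
            m=cv2.dilate(d["mask"].astype(np.uint8),np.ones((5,5)))>0
            m&=(p["range_z"]>0)&(abs(W[...,2]-.0625)<.006)&(p["img"].astype(int).min(-1)>85)
            if m.sum()<200: continue
            r=cv2.minAreaRect((W[m][:,:2]*1000).astype(np.float32))
            out.append((n,m.sum(),np.round(r[0],1),np.round(r[1],1),round(r[2],1),p["img"][m].mean(0).round()))
    return out
E
python3 - <<'E'
from h import *
for t in tiles():print(*t)
E
```

```text
scene 892 [580.2 135.7] [100.4 100.1] 6.3 [164. 163. 156.]
scene 866 [553.3  -9. ] [101.1  99.3] 0.9 [164. 163. 156.]
scene 921 [ 585.4 -205.9] [100.9  98.8] 1.8 [164. 163. 156.]
scene 315 [ 467.2 -589.3] [99.3 56.3] 0.1 [165. 138. 104.]
side 839 [ 582.2 -204.1] [102.8 100.9] 1.7 [172. 170. 156.]
side 691 [549.2  -7.7] [102.8 102.5] 0.7 [170. 168. 155.]
side 574 [576.9 135.7] [103.6 100.8] 5.4 [168. 168. 155.]
```

View pics/both.png

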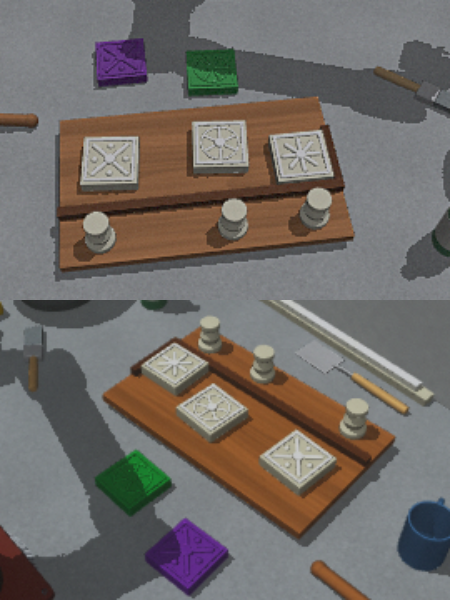

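```bash
python3 - <<'E'
from h import *
th=np.radians(5.9);M=np.array([[np.cos(th),np.sin(th)],[-np.sin(th),np.cos(th)]])
A=np.array([578.7,135.7])
for n in("scene","side"):
    p=robot.read_camera(n);W=world(p)*1000
    L=(W[...,:2]-A)@M.T-50   # corner frame approx
    m=(p["range_z"]>0)&(abs(W[...,2]-54)<3)&(abs(L[...,0]-9)<25)&(L[...,1]<40)&(L[...,1]>-460)
    q=L[m];xs=[]
    for y in range(-450,-10,20):
        s=q[(q[:,1]>y)&(q[:,1]<y+20)]
        if len(s)>8: xs.append((y+10,np.percentile(s[:,0],5),np.percentile(s[:,0],95)))
    xs=np.array(xs)
    print(n,m.sum(),np.polyfit(xs[:,0],xs[:,1],1),np.polyfit(xs[:,0],xs[:,2],1))
    b=(p["range_z"]>0)&(abs(W[...,2]-36)<3)&(abs(L[...,0]+100)<160)&(abs(L[...,1]+220)<300)
    print(np.percentile(L[b],[0.5,99.5],axis=0).round(1), cv2.minAreaRect(W[b][:,:2].astype(np.float32)))
E
```

```text
scene 888 [-0.01156569  0.06313514] [-2.95201612e-03  1.91343695e+01]
[[-191.1 -481.7]
 [  59.1   11.5]] ((581.1588134765625, -48.690093994140625), (253.5854949951172, 496.88458251953125), 5.993460178375244)
side 496 [-0.00711464 -2.99364689] [3.26486256e-03 1.69491854e+01]
[[-195.5 -481.5]
 [  58.5   12.5]] ((579.1633911132812, -48.266937255859375), (256.97235107421875, 500.706787109375), 5.791321277618408)
```

```bash
cat >> h.py <<'E'
TH=np.radians(6.0);A=np.array([578.7,135.7])
RB=np.array([[np.cos(TH),-np.sin(TH)],[np.sin(TH),np.cos(TH)]])
def toL(w): return (np.asarray(w)-A)@RB-50
def go(lx,ly,z,yawdeg):
    "shift row from the present pose to corner-frame lx,ly mm, height z mm, yaw relative to board"
    s=robot.state();R0=R.from_euler("xyz",s["eef_rot"]);R1=R.from_euler("xyz",[np.pi,0,np.radians(yawdeg)+TH])
    w=np.r_[A+RB@(np.array([lx,ly])+50),z]
    print("t",s["time_s"],"L",toL(s["tool_pos"][:2]*1000).round(1),"w",w.round(),"rot",(R0.inv()*R1).as_rotvec(degrees=True).round(1),"shift",R0.inv().apply(w-s["tool_pos"]*1000).round(1),"F",s["ft_force"].round(1))
E
python3 - <<'E'
from h import *
go(-178,-190,120,180)
E
```

```text
t 0.5 L [-340.4  452.5] w [466. -17. 120.] rot [ -0.   -0.  -27.4] shift [-440.  -495.5  102.6] F [-0.5 -0.4 -0.3]
```

>>> step_arm:
  targets:
    - [[0, 0, -10, -60, 0, 0, 50], [0, 0, -20, -100, -50, 0, 50], [0, 0, -27.4, -140, -100, 0, 50], [0, 0, -27.4, -180, -145, 0, 50], [0, 0, -27.4, -220, -190, 0, 50]]

```text
time_s: 1.12
tool_pos: [0.3734, 0.3458, 0.2228]
eef_rot: [3.141, 0.0, -3.038]
ft_force: [1.4, 0.6, -0.7]
width: 0.0517
grip_force: 0.0
```

```bash
python3 -c "
from h import *
go(-178,-190,100,180)"
```

```text
t 1.125 L [-232.2  180.4] w [466. -17. 100.] rot [ 0.  0. -0.] shift [ -54.4 -370.4  122.6] F [ 1.4  0.6 -0.7]
```

>>> step_arm:
  targets:
    - [[0, 0, 0, -11, -62, 0, 50], [0, 0, 0, -22, -124, 20, 50], [0, 0, 0, -33, -180, 40, 50], [0, 0, 0, -40, -240, 60, 50], [0, 0, 0, -46, -300, 80, 50]]

```text
time_s: 1.75
tool_pos: [0.4494, 0.0563, 0.1437]
eef_rot: [3.141, 0.001, -3.037]
ft_force: [-0.0, -0.0, -0.0]
width: 0.0501
grip_force: 0.0
```

```bash
python3 -c "
from h import *
go(-178,-190,46,180)"
```

```text
t 1.75 L [-186.9 -115.4] w [466. -17.  46.] rot [ 0.   0.1 -0. ] shift [ -8.8 -74.6  97.7] F [-0. -0. -0.]
```

>>> step_arm:
  targets:
    - [[0, 0, 0, -8, -60, 10, 50], [0, 0, 0, -8, -71, 40, 50], [0, 0, 0, -8, -71, 75, 50], [0, 0, 0, -8, -71, 96, 50], [0, 0, 0, -8, -71, 96, 50]]

```text
time_s: 2.38
tool_pos: [0.4632, -0.0119, 0.0469]
eef_rot: [-3.141, -0.003, -3.037]
ft_force: [-0.2, 0.7, 1.0]
width: 0.0501
grip_force: 0.0
```

```bash
python3 -c "
from h import *
go(-111,-190,46,180)
p=robot.read_camera('side');cv2.imwrite('pics/s1.png',cv2.resize(p['img'][100:300,130:400,::-1],None,fx=2.5,fy=2.5))"
```

```text
t 2.375 L [-180.3 -184.7] w [533. -10.  46.] rot [-0.  -0.2 -0. ] shift [-69.3  -5.3   0.7] F [-0.2  0.7  1. ]
```

View pics/s1.png

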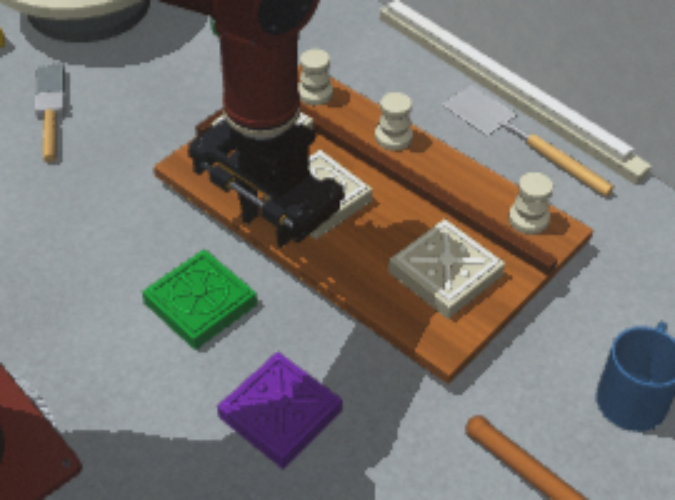

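The gripper stands in front of tile C (crop about 290,220), which is still in place. Tile B is free at (448,265). Next I push C towards the ledge.

>>> step_arm:
  targets:
    - [[0, 0, 0, -15, -5, 0, 50], [0, 0, 0, -28, -5, 0, 50], [0, 0, 0, -41, -5, 0, 50], [0, 0, 0, -53, -5, 0, 50], [0, 0, 0, -62, -5, 0, 50]]

```text
time_s: 3.05
tool_pos: [0.5272, -0.0099, 0.0478]
eef_rot: [-3.141, -0.0, -3.037]
ft_force: [-2.6, -0.1, 1.1]
width: 0.0499
grip_force: 1.3
```

>>> step_arm:
  targets:
    - [[0, 0, 0, -3, 0, 0, 50], [0, 0, 0, -6, 0, 0, 50], [0, 0, 0, -8, 0, 0, 50]]

```text
time_s: 3.42
tool_pos: [0.5329, -0.0095, 0.0476]
eef_rot: [3.141, -0.003, -3.037]
ft_force: [-12.9, -1.4, 10.1]
width: 0.0502
grip_force: 6.3
```

```bash
python3 -c "
from h import *
go(-111,-190,46,180)"
```

```text
t 3.425 L [-110.7 -189.6] w [533. -10.  46.] rot [ 0.  -0.2 -0. ] shift [ 0.3 -0.4  1.6] F [-12.9  -1.4  10.1]
```

>>> step_arm:
  targets:
    - [[0, 0, 0, -2, 0, 0, 50], [0, 0, 0, -3, 0, 0, 50], [0, 0, 0, -3, 0, 0, 50]]

```text
time_s: 3.8
tool_pos: [0.5329, -0.0094, 0.0471]
eef_rot: [3.14, -0.009, -3.038]
ft_force: [-19.8, -1.0, 15.4]
width: 0.05
grip_force: 9.9
```

>>> step_arm:
  targets:
    - [[0, 0, 0, 30, 0, 0, 50], [0, 0, 0, 60, 5, -20, 50], [0, 0, 0, 60, 60, -40, 50], [0, 0, 0, 60, 120, -40, 50], [0, 0, 0, 60, 180, -40, 50]]

```text
time_s: 4.42
tool_pos: [0.4593, 0.1659, 0.0888]
eef_rot: [3.14, 0.003, -3.038]
ft_force: [0.0, 0.6, 0.2]
width: 0.0498
grip_force: 0.0
```

```bash
python3 -c "
from h import *
go(-165,-389,46,180)
for t in tiles():print(*t,toL(t[2]).round(1))"
```

```text
t 4.425 L [-165.6   -7.5] w [ 500. -213.   46.] rot [ 0.1  0.1 -0.1] shift [  -0.8 -381.5   42.2] F [0.  0.6 0.2]
scene 926 [ 586.4 -205.4] [100.3  99.1] 1.2 [174. 173. 165.] [ -78. -390.]
scene 906 [5.956e+02 2.000e-01] [100.1  99. ] 5.6 [132. 131. 124.] [ -47.4 -186.5]
scene 902 [581.1 135.6] [101.   99.5] 5.9 [170. 169. 161.] [-47.6 -50.4]
side 838 [ 582.1 -203.5] [103.2 100.4] 1.0 [184. 182. 167.] [ -82.1 -387.7]
side 608 [591.7   2.1] [102.4  99.3] 4.8 [131. 129. 117.] [ -51.  -184.2]
side 543 [578.5 135. ] [103.6  99.7] 7.9 [172. 172. 158.] [-50.3 -50.7]
```

>>> step_arm:
  targets:
    - [[0, 0, 0, 5, -62, -5, 50], [0, 0, 0, 5, -124, -5, 50], [0, 0, 0, 5, -186, -5, 50], [0, 0, 0, 5, -248, -5, 50], [0, 0, 0, 5, -305, -5, 50]]

```text
time_s: 5.25
tool_pos: [0.4852, -0.1441, 0.0933]
eef_rot: [-3.141, 0.001, -3.04]
ft_force: [0.2, 0.9, 0.4]
width: 0.05
grip_force: 0.0
```

>>> step_arm:
  targets:
    - [[0, 0, 0, 0, -50, 0, 50], [0, 0, 0, 0, -77, 20, 50], [0, 0, 0, 0, -77, 46, 50], [0, 0, 0, 0, -77, 46, 50]]

```text
time_s: 5.75
tool_pos: [0.4916, -0.2181, 0.0455]
eef_rot: [3.141, -0.003, -3.04]
ft_force: [0.9, 0.1, 0.4]
width: 0.0501
grip_force: 0.0
```

```bash
python3 -c "
from h import *
go(-110.7,-389,46,180)"
```

```text
t 5.75 L [-173.6 -392.8] w [ 554. -208.   46.] rot [ 0.  -0.2 -0.2] shift [-62.9   4.   -0.7] F [0.9 0.1 0.4]
```

>>> step_arm:
  targets:
    - [[0, 0, -0.2, -15, 3, -1, 50], [0, 0, -0.2, -28, 3, -1, 50], [0, 0, -0.2, -40, 3, -1, 50], [0, 0, -0.2, -50, 3, -1, 50], [0, 0, -0.2, -57, 3, -1, 50]]

```text
time_s: 6.38
tool_pos: [0.5507, -0.2076, 0.0478]
eef_rot: [3.142, -0.001, -3.033]
ft_force: [-4.4, -1.0, 2.9]
width: 0.0501
grip_force: 1.9
```

>>> step_arm:
  targets:
    - [[0, 0, 0, -3, 0, 0, 50], [0, 0, 0, -6, 0, 0, 50], [0, 0, 0, -9, 0, 0, 50], [0, 0, 0, -9, 0, 0, 50]]

```text
time_s: 6.88
tool_pos: [0.5533, -0.2075, 0.0471]
eef_rot: [3.138, -0.01, -3.036]
ft_force: [-25.0, 0.8, 18.2]
width: 0.0498
grip_force: 12.5
```

```bash
python3 -c "
from h import *
go(-110.7,-389,46,180)"
```

```text
t 6.875 L [-111.2 -388.6] w [ 554. -208.   46.] rot [ 0.2 -0.6  0.1] shift [-0.5 -0.4  1.1] F [-25.    0.8  18.2]
```

>>> step_arm:
  targets:
    - [[0, 0, 0, 20, 0, 0, 50], [0, 0, 0, 20, 0, -50, 50], [0, 0, 10, 10, 20, -60, 50], [0, 0, 20, -10, 40, -60, 50], [0, 0, 30, -20, 60, -60, 50]]

```text
time_s: 7.5
tool_pos: [0.574, -0.1437, 0.1083]
eef_rot: [3.141, 0.002, 2.721]
ft_force: [-0.2, 0.4, -0.2]
width: 0.0499
grip_force: 0.0
```

>>> step_arm:
  targets:
    - [[0, 0, 10, 0, 0, 0, 50], [0, 0, 20, 0, 0, 0, 50], [0, 0, 30, 0, 0, 0, 50], [0, 0, 40, 0, 0, 0, 50], [0, 0, 50, 0, 0, 0, 50]]

```text
time_s: 8.12
tool_pos: [0.5731, -0.1447, 0.108]
eef_rot: [3.14, 0.0, 1.848]
ft_force: [-0.1, -0.1, -0.0]
width: 0.0498
grip_force: 0.0
```

```bash
python3 -c "
from h import *
go(-52,-280,46,90)
for t in tiles():print(*t,toL(t[2]).round(1))"
```

```text
t 8.125 L [ -84.8 -328.3] w [601. -93.  46.] rot [0.1 0.  9.9] shift [41.9 40.6 62. ] F [-0.1 -0.1 -0. ]
scene 906 [580.1 135.3] [101.   99.6] 6.3 [174. 172. 164.] [-48.6 -50.5]
scene 871 [ 615.3 -198.2] [100.5  99.1] 6.6 [122. 121. 114.] [ -48.5 -385.9]
scene 921 [5.95e+02 2.00e-01] [101.9  99.3] 5.8 [174. 172. 165.] [ -48.  -186.5]
side 583 [576.6 141.9] [102.3 112.2] 6.6 [194. 193. 179.] [-51.4 -43.6]
side 501 [591.8   2.9] [103.4  99.3] 7.6 [195. 193. 179.] [ -50.9 -183.4]
side 766 [ 610.8 -196.3] [102.6 100.8] 6.6 [137. 135. 121.] [ -52.8 -383.5]
```

>>> step_arm:
  targets:
    - [[0, 0, 9.9, 42, 41, 0, 40], [0, 0, 9.9, 42, 41, 5, 40], [0, 0, 9.9, 42, 41, 40, 40], [0, 0, 9.9, 42, 41, 62, 40], [0, 0, 9.9, 42, 41, 62, 40]]

```text
time_s: 8.95
tool_pos: [0.599, -0.0934, 0.0444]
eef_rot: [-3.139, -0.0, 1.681]
ft_force: [-0.0, -0.8, 0.4]
width: 0.04
grip_force: 0.0
```

```bash
python3 -c "
from h import *
go(-52,-211,46,90)"
```

```text
t 8.95 L [ -53.8 -279.9] w [594. -25.  46.] rot [-0.2 -0.   0.3] shift [68.9  2.2 -1.6] F [-0.  -0.8  0.4]
```

>>> step_arm:
  targets:
    - [[0, 0, 0.3, 15, 1, -2, 40], [0, 0, 0.3, 28, 1, -2, 40], [0, 0, 0.3, 41, 1, -2, 40], [0, 0, 0.3, 54, 1, -2, 40], [0, 0, 0.3, 63, 1, -2, 40]]

```text
time_s: 9.57
tool_pos: [0.5945, -0.0295, 0.0481]
eef_rot: [3.141, 0.0, 1.676]
ft_force: [-0.0, -1.9, 2.1]
width: 0.0401
grip_force: 1.3
```

>>> step_arm:
  targets:
    - [[0, 0, 0, 3, 0, 0, 40], [0, 0, 0, 6, 0, 0, 40], [0, 0, 0, 8, 0, 0, 40], [0, 0, 0, 8, 0, 0, 40]]

```text
time_s: 10.07
tool_pos: [0.5935, -0.0231, 0.0479]
eef_rot: [-3.142, 0.0, 1.675]
ft_force: [0.6, -3.8, 1.5]
width: 0.0397
grip_force: 1.8
```

```bash
python3 -c "
from h import *
go(-52,-211,46,90)"
```

```text
t 10.075 L [ -51.9 -209.4] w [594. -25.  46.] rot [-0.   0.  -0.1] shift [-1.6 -0.1  1.9] F [ 0.6 -3.8  1.5]
```

>>> step_arm:
  targets:
    - [[0, 0, 0, 1, 0, 0, 40], [0, 0, 0, 2, 0, 0, 40], [0, 0, 0, 3, 0, 0, 40], [0, 0, 0, 4, 0, 0, 40], [0, 0, 0, 4, 0, 0, 40]]

```text
time_s: 10.7
tool_pos: [0.5933, -0.0228, 0.048]
eef_rot: [3.141, 0.005, 1.672]
ft_force: [2.4, -14.0, -1.5]
width: 0.0396
grip_force: 7.1
```

```bash
python3 -c "
from h import *
go(-52,-211,46,90)"
```

```text
t 10.7 L [ -52.1 -209.2] w [594. -25.  46.] rot [ 0.   0.3 -0.2] shift [-1.8  0.1  2. ] F [  2.4 -14.   -1.5]
```

>>> step_arm:
  targets:
    - [[0, 0, 0, -20, 0, 0, 40], [0, 0, 0, -25, 0, -55, 40], [0, 0, 0, -85, 0, -60, 40], [0, 0, 0, -145, 0, -60, 40], [0, 0, 0, -205, 0, -60, 40]]

```text
time_s: 11.32
tool_pos: [0.6149, -0.2226, 0.1077]
eef_rot: [3.141, -0.002, 1.677]
ft_force: [1.4, 1.3, -0.3]
width: 0.0402
grip_force: 0.0
```

```bash
python3 -c "
from h import *
go(-52,-468,46,90)
p=robot.read_camera('side');m=robot.silhouettes('mug',p);W=world(p)
for d in m[:2]:
  q=W[d['mask']&(p['range_z']>0)]*1000;print(d['confidence'],toL(np.median(q[:,:2],0)),np.percentile(toL(q[:,:2]),[2,98],axis=0).round())"
```

```text
t 11.325 L [ -51.4 -410.1] w [ 620. -280.   46.] rot [ 0.  -0.1  0.1] shift [-58.   -0.7  61.6] F [ 1.4  1.3 -0.3]
0.6 [ -71.2719422  -643.14555231] [[-104. -683.]
 [ -25. -608.]]
```

Mug is well clear.

>>> step_arm:
  targets:
    - [[0, 0, 0, -54, 0, 0, 40], [0, 0, 0, -54, 0, 10, 40], [0, 0, 0, -54, 0, 45, 40], [0, 0, 0, -54, 0, 61, 40], [0, 0, 0, -54, 0, 61, 40]]

```text
time_s: 12.05
tool_pos: [0.6196, -0.2749, 0.0456]
eef_rot: [-3.139, -0.001, 1.676]
ft_force: [0.8, 0.1, 0.3]
width: 0.04
grip_force: 0.0
```

```bash
python3 -c "
from h import *
go(-52,-309,46,90)"
```

```text
t 12.05 L [ -52.3 -462.6] w [ 604. -122.   46.] rot [-0.1 -0.1  0. ] shift [153.6   0.4  -0.2] F [0.8 0.1 0.3]
```

>>> step_arm:
  targets:
    - [[0, 0, 0, 15, 0, -2, 40], [0, 0, 0, 30, 0, -2, 40], [0, 0, 0, 48, 0, -2, 40], [0, 0, 0, 66, 0, -2, 40], [0, 0, 0, 84, 0, -2, 40]]

```text
time_s: 12.68
tool_pos: [0.6115, -0.1911, 0.0492]
eef_rot: [3.141, 0.0, 1.676]
ft_force: [1.1, -3.1, 2.6]
width: 0.0399
grip_force: 1.9
```

>>> step_arm:
  targets:
    - [[0, 0, 0, 17, 0, 0, 40], [0, 0, 0, 34, 0, 0, 40], [0, 0, 0, 48, 0, 0, 40], [0, 0, 0, 58, 0, 0, 40], [0, 0, 0, 63, 0, 0, 40]]

```text
time_s: 13.3
tool_pos: [0.6046, -0.1291, 0.0487]
eef_rot: [-3.141, -0.0, 1.676]
ft_force: [0.2, -2.9, 0.9]
width: 0.0402
grip_force: 1.3
```

```bash
python3 -c "
from h import *
go(-52,-309,46,90)"
```

```text
t 13.3 L [ -51.9 -316. ] w [ 604. -122.   46.] rot [-0. -0.  0.] shift [ 7.  -0.1  2.7] F [ 0.2 -2.9  0.9]
```

>>> step_arm:
  targets:
    - [[0, 0, 0, 2, 0, 0, 40], [0, 0, 0, 4, 0, 0, 40], [0, 0, 0, 6, 0, 0, 40], [0, 0, 0, 8, 0, 0, 40], [0, 0, 0, 9, 0, 0, 40]]

```text
time_s: 13.92
tool_pos: [0.6037, -0.1224, 0.0488]
eef_rot: [-3.142, 0.002, 1.674]
ft_force: [1.3, -8.4, -1.6]
width: 0.0399
grip_force: 3.9
```

>>> step_arm:
  targets:
    - [[0, 0, 0, 1, 0, 0, 40], [0, 0, 0, 2, 0, 0, 40], [0, 0, 0, 2, 0, 0, 40]]

```text
time_s: 14.3
tool_pos: [0.6036, -0.1223, 0.0492]
eef_rot: [3.141, 0.004, 1.673]
ft_force: [1.9, -10.8, -2.0]
width: 0.0399
grip_force: 5.6
```

```bash
python3 -c "
from h import *
go(-52,-309,46,90)"
```

```text
t 14.3 L [ -52.2 -309.2] w [ 604. -122.   46.] rot [ 0.   0.2 -0.1] shift [0.2 0.2 3.2] F [  1.9 -10.8  -2. ]
```

>>> step_arm:
  targets:
    - [[0, 0, 0, -20, 0, 0, 40], [0, 0, 0, -25, 0, -55, 40], [0, 0, -10, -5, -30, -60, 60], [0, 0, -20, 25, -60, -60, 80], [0, 0, -30, 60, -90, -60, 87]]

```text
time_s: 14.92
tool_pos: [0.5068, -0.0679, 0.1087]
eef_rot: [3.142, -0.0, 2.204]
ft_force: [0.4, 1.1, 0.4]
width: 0.0622
grip_force: 0.0
```

>>> step_arm:
  targets:
    - [[0, 0, -10, 0, 0, 0, 87], [0, 0, -20, 0, 0, 0, 87], [0, 0, -30, 0, 0, 0, 87], [0, 0, -40, 0, 0, 0, 87], [0, 0, -50, 0, 0, 0, 87]]

```text
time_s: 15.55
tool_pos: [0.5077, -0.0681, 0.1089]
eef_rot: [3.141, -0.0, 3.078]
ft_force: [0.2, 0.1, -0.4]
width: 0.0869
grip_force: 0.0
```

```bash
python3 -c "
from h import *
go(-145,-200,46,180)
for t in tiles():print(*t,toL(t[2]).round(1))"
```

```text
t 15.55 L [-141.9 -245.3] w [500. -23.  46.] rot [ 0.  -0.  -9.7] shift [10.6 44.  62.9] F [ 0.2  0.1 -0.4]
scene 933 [580.4 132.9] [100.4 107.9] 5.7 [171. 170. 162.] [-48.6 -53. ]
scene 989 [601.  -59.3] [102.1 105.5] 5.8 [158. 156. 149.] [ -48.2 -246.3]
scene 1023 [590.1  36.5] [102.1 113.5] 5.2 [170. 168. 160.] [ -49.  -149.8]
side 279 [552.8 149.7] [146.6  76.5] 54.7 [187. 186. 172.] [-74.3 -33.4]
side 263 [596.2 -58.7] [101.1 108.1] 6.5 [176. 174. 160.] [ -52.9 -245.2]
```

>>> step_arm:
  targets:
    - [[0, 0, -9.7, 10, 44, 5, 87], [0, 0, -9.7, 10, 44, 35, 87], [0, 0, -9.7, 10, 44, 60, 87], [0, 0, -9.7, 10, 44, 61, 87]]

```text
time_s: 16.25
tool_pos: [0.4996, -0.0241, 0.0466]
eef_rot: [-3.141, -0.003, -3.045]
ft_force: [0.1, 0.2, 0.3]
width: 0.0869
grip_force: 0.0
```

```bash
python3 -c "
from h import *
go(-110.7,-200,46,180)"
```

```text
t 16.25 L [-145.4 -200.7] w [534. -20.  46.] rot [-0.  -0.2 -0.5] shift [-34.7   1.    0.5] F [0.1 0.2 0.3]
```

>>> step_arm:
  targets:
    - [[0, 0, -0.5, -10, 0, 0, 87], [0, 0, -0.5, -20, 0, 0, 87], [0, 0, -0.5, -28, 0, 0, 87], [0, 0, -0.5, -33, 0, 0, 87], [0, 0, -0.5, -36, 0, 0, 87]]

```text
time_s: 16.88
tool_pos: [0.534, -0.021, 0.0473]
eef_rot: [3.141, -0.007, -3.035]
ft_force: [-18.7, 0.3, 14.6]
width: 0.0868
grip_force: 9.3
```

>>> step_arm:
  targets:
    - [[0, 0, 0, -1.5, 0, 0, 87], [0, 0, 0, -3, 0, 0, 87], [0, 0, 0, -3, 0, 0, 87]]

```text
time_s: 17.25
tool_pos: [0.5341, -0.0212, 0.0467]
eef_rot: [3.14, -0.012, -3.036]
ft_force: [-24.4, -1.2, 17.6]
width: 0.0872
grip_force: 11.9
```

```bash
python3 -c "
from h import *
go(-110.7,-100,46,180)"
```

```text
t 17.25 L [-110.7 -201.4] w [524.  80.  46.] rot [ 0.1 -0.7  0. ] shift [-1.000e-01  1.014e+02  9.000e-01] F [-24.4  -1.2  17.6]
```

>>> step_arm:
  targets:
    - [[0, 0, 0, 18, 0, 0, 87], [0, 0, 0, 20, 50, 0, 87], [0, 0, 0, 20, 101, 0, 87], [0, 0, 0, 12, 101, 0, 87], [0, 0, 0, 4, 101, 0, 87]]

```text
time_s: 17.88
tool_pos: [0.5238, 0.0799, 0.0477]
eef_rot: [3.141, -0.003, -3.034]
ft_force: [-28.2, 3.5, 20.0]
width: 0.0871
grip_force: 13.7
```

>>> step_arm:
  targets:
    - [[0, 0, 0, -3, 0, 0, 87], [0, 0, 0, -6, 0, 0, 87], [0, 0, 0, -7, 0, 0, 87], [0, 0, 0, -7, 0, 0, 87]]

```text
time_s: 18.38
tool_pos: [0.5239, 0.0789, 0.0462]
eef_rot: [3.14, -0.018, -3.036]
ft_force: [-35.4, 1.3, 28.1]
width: 0.0867
grip_force: 17.9
```

```bash
python3 -c "
from h import *
go(-110.7,-100,46,180)"
```

```text
t 18.375 L [-110.5 -100.7] w [524.  80.  46.] rot [ 0.1 -1.   0. ] shift [0.2 0.7 0.2] F [-35.4   1.3  28.1]
```

>>> step_arm:
  targets:
    - [[0, 0, 0, 30, 0, 0, 87], [0, 0, 0, 45, 0, -50, 87], [0, 0, 0, 45, 0, -110, 87], [0, 0, 0, 20, -40, -170, 87], [0, 0, 0, 20, -40, -200, 87]]

```text
time_s: 19.0
tool_pos: [0.5178, 0.0347, 0.2504]
eef_rot: [-3.141, 0.002, -3.039]
ft_force: [1.2, 1.3, -1.2]
width: 0.0868
grip_force: 0.0
```

```bash
python3 - <<'E'
from h import *
s=robot.state();print(s['tool_pos'],s['ft_force'])
a=robot.read_camera('wrist')['img'];b=robot.read_camera('scene')['img'][110:290,130:400]
cv2.imwrite('pics/f.png',np.vstack([cv2.resize(a,(440,330)),cv2.resize(b,(440,264))])[...,::-1])
for t in tiles():print(*t,toL(t[2]).round(1))
E
```

```text
[0.51783392 0.03474607 0.25041359] [ 1.18393065  1.30848481 -1.20254707]
scene 1018 [590.7  36.1] [101.3 114.3] 6.4 [157. 155. 148.] [ -48.5 -150.3]
scene 971 [601.6 -59.2] [102.6 105.4] 6.1 [136. 135. 128.] [ -47.6 -246.2]
scene 961 [581.3 131.7] [101.2 108.2] 6.5 [173. 171. 164.] [-47.8 -54.2]
side 744 [598.1 -55.5] [103.1 109.7] 5.2 [140. 139. 125.] [ -50.7 -242.2]
side 642 [578.1 134.9] [104.4 127.1] 6.8 [178. 177. 165.] [-50.7 -50.7]
side 743 [588.3  38.1] [101.6 123.8] 6.6 [161. 159. 146.] [ -50.7 -148.1]
```

View pics/f.png

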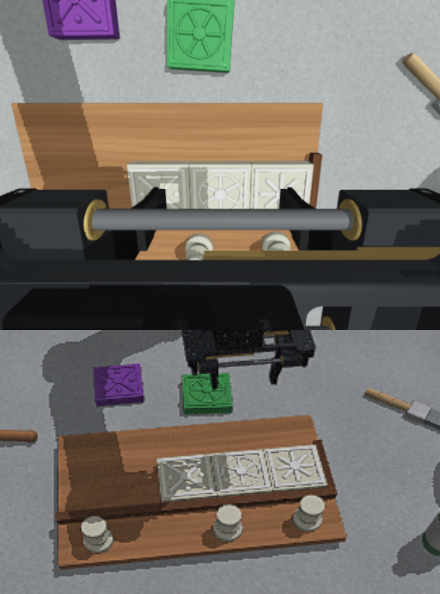

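The three tiles form one tight row against the ledge, from about (160,475) to (325,465) in the lower picture. The balusters and look-alikes are where they were.

```bash
python3 -c "
from h import *
print(robot.job_done())"
```

```text
the job is handed in; nothing more can be done
None
```

I slid tiles C and B into a straight row with tile A, flush to the back ledge and butted together as far as the push stops and final pictures show, and handed the job in at about 19 s.

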